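# Put the last finish tin away and shut the chest

### The job

Take the tin that leans in the sloping wooden stand, stand it upright in the open chest on the bare rubber pad, in line with the two tins already there: lower it on, do not drop it. Then shut the chest's lid fully without slamming it. Leave the two other tins standing in their row, and do not push about the other things on the bench.

Things in the scene. Friction and masses are not known exactly. Their poses are not given: they have to be found in the camera images.
- tin: The tin to put away: a plain closed metal can with a paper band, 52 mm diameter, 100 mm tall (straight-sided up to 88 mm, then narrower), 0.2 to 0.45 kg. At the start it leans 35 degrees from vertical in the stand. Its origin is the centre of its underside; z along its axis to its top.
- stand: Fixed wooden stand, base board 150 x 100 mm, frame upright. The tin sits in its trough with its underside centre at (0, 0, 42 mm) in this frame; its top leans to the stand's -x (towards the robot): axis (-0.574, 0, 0.819). Cheeks at both sides (y, to 39 mm off centre) reach 34 mm up the tin, the back rest below it (-x side) 55 mm; above that the tin is bare.
- chest: Fixed open-topped wooden chest, outside 170 (x) by 210 (y) by 116 mm high, walls and floor 7 mm. Origin: centre of its underside; z up; the lid is hinged along its +x (far) rim. Three tin places lie along its y axis at x = 0, y = -62, 0 and +62 mm; two hold tins, in a random choice.
- pad: Bare black rubber pad, a disc of 48 mm diameter flat in the chest's floor at the empty place (its underside at the 7 mm high inner floor, 1 mm thick, it has no effect on contact: the tin comes to rest with its underside at 7 mm). Origin: centre of the underside.
- tin_a: A tin already in the chest, same as the tin to put away. Its origin is the centre of its underside; z along its axis to its top.
- tin_b: The other tin already in the chest, same again. Its origin is the centre of its underside; z along its axis to its top.
- lid (a joint): Angle of the lid in rad: 0 shut, grows as it opens, 1.45 to 1.7 at the start (about upright), at most 1.8. The hinge is stiff: the lid stays at any angle where it is left; moving it takes 2 to 4 N at its free edge.
- lid_hinge (a point): Middle of the hinge line, at (85, 0, 116.5 mm) in the chest's frame. Turns with the lid: x points away from the lid's free edge, y along the hinge, z out of the lid's outer face. The lid is a board 170 mm from hinge to free edge, 210 mm wide, 9 mm thick; its inner face holds this point, its outer face is 9 mm along z.
- lid_handle (a point): Top of the round wooden knob on the lid's outer face, in the middle of its width, 140 mm from the hinge line; this point is 35 mm above the outer face. The knob is under 40 mm wide.
- glue: Bystander: white glue bottle standing, 60 mm diameter, 170 mm tall. Origin: centre of the underside.
- jar: Bystander: glass jar standing, 56 mm diameter, 75 mm tall. Origin: centre of the underside.
- mallet: Bystander: wooden mallet lying, head 70 x 120 x 55 mm at its origin (underside), handle 200 mm along -x.
- offcut: Bystander: dark wood block 130 x 55 x 30 mm. Origin: centre of the underside.
- driver: Bystander: screwdriver lying along x, 200 mm long, under 30 mm high.
- square: Bystander: try square lying flat, stock 22 x 130 x 18 mm at its origin, blade 180 mm along +x.
- brush: Bystander: brush lying along x, 200 mm long, under 30 mm high.
Mind the look-alikes: they are no part of the job. Leave any red look-alike of the tin_a alone.

How it is judged (in metres and radians):
On the way, in this order (a step that is already met when the one before it is completed fails the run):
1. the tin stands upright on the bare pad in the chest, let go (horizontal distance between tin and pad below 0.015 m and angle between tin's own z axis and vertical below 0.1 rad and z of tin in the frame of chest below 0.012 m and contact force between the fingers and tin below 0.1 N), for 0.2 s.
2. the lid is shut (value of joint lid below 0.03 rad), for 0.2 s.
At the end, for the whole second after the job is handed in: The tin stands upright (within 0.1 rad) on the chest's floor, its centre within 15 mm of the pad's, let go and at rest; the two other tins stand upright on the floor within 15 mm of the chest's middle line; the lid is shut (within 0.03 rad) (all of step 1 and angle between each of tin_a, tin_b's own z axis and vertical below 0.1 rad and z of each of tin_a, tin_b in the frame of chest below 0.012 m and x of tin_a in the frame of chest between -0.015 and 0.015 m and x of tin_b in the frame of chest between -0.015 and 0.015 m and value of joint lid below 0.03 rad and linear speed of tin below 0.01 m/s); the robot touches nothing.
It fails at once if the tin is dropped into the chest (falls faster than 0.6 m/s in the last 50 mm over its place) (linear speed of tin above 0.6 m/s and horizontal distance between tin and pad below 0.05 m and z of tin in the frame of chest below 0.057 m).
It fails at once if the lid is slammed (still closing faster than 3 rad/s in its last 0.3 rad) (velocity of joint lid below -3 rad/s and value of joint lid below 0.3 rad).
It fails at once if one of the other tins is knocked over (angle between any of tin_a, tin_b's own z axis and vertical above 0.5 rad).
It fails at once if a bystander is pushed more than 40 mm (distance of any of glue, jar, mallet, offcut, driver, square, brush from where it was at the start of the episode above 0.04 m).
It also fails if it takes over 50 s, if anything falls off the work surface, if the arm or the gripper's body presses on something with over 40 N, if the wrist force passes 120 N, or if a joint passes its speed limit or range.

### The arm

A 6-joint arm with a two-finger parallel gripper is mounted at the origin on the work surface. World frame = base frame: x ahead of the robot, y to its left, z up, the work surface at z = 0. Lengths are in m, angles in degrees, forces in N, time in s.
With the tool pointing down it reaches from about 0.25 to 0.725 m from the base axis. Payload 9.7 kg.
Tool frame: the origin (TCP) lies between the finger pads; the fingertips stand 19 mm ahead of it and the grasp point (between the pads) is the TCP; z points along the fingers, y is the line along which they close (so a half turn about z gives the same grasp; the last joint's range is limited). The gripper opens to 85 mm and grips with 20 to 120 N. Pads are 22 mm wide; open, the fingers measure 114 mm over their backs; the gripper's body (76 mm by 85 mm) begins 54 mm behind the grasp point. The pads swing forward as they close: fully open they stand 13 mm farther back than shut.
Start: joints at [71.333, 4.979, 10.078, 95.1, 0, 90], TCP at [0.176, 0.521, 0.25] pointing down, gripper open.
Joint ranges: [-179.16, 179.16], [-48.56, 103.87], [-65.8, 70.77], [-126.05, 130.52], [-82.76, 87.17], [-180, 180]. Speed limits (degrees/s): [127.2, 127.2, 147.25, 180, 180, 180].

### API

Orientations are given as [roll, pitch, yaw] about the fixed x, y, z axes, in that order (R = Rz(yaw) Ry(pitch) Rx(roll)).
In Python, from workcell import bot gives the robot as it stands. The module is installed in compiled form; this text tells all that it offers.
- The arm moves only by the shell command python3 -m crank 'ROWS' [OPENING] [FORCE]. ROWS is JSON, a list that holds one entry, the list of rows, each a list of 6 numbers: the shift along the world's x, y, z as a fraction of full scale, then the turn, a rotation vector about the world's x, y, z as a fraction of full scale. In form: [[[x, y, z, wx, wy, wz], ...]]. A call has 1 to 20 rows; each row shifts and turns the commanded pose from where the row before left it; what a row does not reach is not made up. Full scale, the value 1, is 20 mm for a shift and 0.12 rad for a turn. A row lasts 1/12 s, in which the tool goes at most 41.7 mm and 7.16 degrees, less where a joint would pass 70% of its speed; a pose out of reach is approached as far as the arm can. A call with a number of a shift or a turn outside -1 to 1 is refused whole. A call with a gripper value outside its range is refused whole. OPENING is the opening, from 0 (shut) to 1 (fully open), set as the call begins (- or left out, the last holds). The fingers move at their own pace and stop on an object; FORCE is the grip in N (left out, the last holds). Time passes only in rows, so rows that do not move let the fingers close. It gives the time, the measured TCP pose, the force, the opening and the grip force at its end, in the units of the state.
- bot.get_obs(): the state, without advancing time (a new reading comes with each control period).
- bot.camera(name): name is "scene" or "top" or "wrist"; returns the picture (400x640x3 uint8, red, green, blue); there is no depth.
- bot.camera_model(name): a dict with "vertical_fov" (degrees; the focal length in pixels is half the picture's height over the tangent of half this angle, whatever the lens; pixels are square), "cx", "cy" (the principal point, pixels), "R" (3x3) and "t" (3): a world point X has camera coordinates R X + t. Camera axes: x right, y down, z forward; pixel columns grow to the right and rows downward; lengths in m; the calibration is good to about 2 mm. A picture is of the moment at which its call begins: read the wrist's pose just before it. camera_model takes no time and is no camera call; for the wrist camera it gives the pose at the moment of the call.
- bot.job_done(): hands the job in; it is judged then, once.
The state is a dict: "time": time; "q": joint angles; "qd": joint speeds; "joint_efforts": joint torques, N m; "ee_pos": TCP position; "tcp_rot": TCP orientation; "wrist_force": force on the tool from outside, world axes, zero at the start; "torque": the same for the moment, N m; "opening": finger opening in m; "grasp_force": force on a finger pad.
Only numpy, scipy, OpenCV 4.12 (cv2) and the standard library are available. Lean on these libraries where they do the work, as an engineer would, in place of code of your own. Each camera call takes 0.05 s, during which the arm holds its last target. There are 200 camera calls.

## Working session

There is one attempt and no reset: what is moved stays moved. The work goes in short steps, Python scripts to look and compute and a shell command to move; the robot and the scene stay as the last step left them, time stands still between calls to the robot, and variables do not carry over. Pictures are saved under pics/ and viewed, at most 10 in all, crops included, and the job is handed in when it is done.

```bash
mkdir -p pics
python3 - <<'E'
from workcell import bot
import cv2,numpy as np,json
o=bot.get_obs();print(o['ee_pos'],o['tcp_rot'],o['opening'],o['time'])
for n in("scene","top"):
    im=bot.camera(n);cv2.imwrite(f"pics/{n}0.png",im[:,:,::-1]);m=bot.camera_model(n);print(n,m)
E
```

```text
[0.17596324 0.5208758  0.24956751] [-1.79922289e+02  1.29489798e-03  1.61335289e+02] 0.08552151688298265 0.0
scene {'vertical_fov': 55.128094245232184, 'cx': 327.2056401595255, 'cy': 201.6059037350391, 'R': array([[-0.91328672,  0.40730791, -0.00276392],
       [ 0.3690245 ,  0.82453519, -0.42890865],
       [-0.17241894, -0.39273653, -0.90334364]]), 't': array([ 0.47984313, -0.16276667,  1.19236943])}
top {'vertical_fov': 55.76274312701737, 'cx': 317.19785333688185, 'cy': 202.3344225073552, 'R': array([[-1.71055467e-02, -9.99852709e-01, -1.40035766e-03],
       [-9.98727592e-01,  1.71527177e-02, -4.74234163e-02],
       [ 4.74404512e-02,  5.87372373e-04, -9.98873895e-01]]), 't': array([0.04123758, 0.56018956, 0.98817326])}
```

View pics/scene0.png

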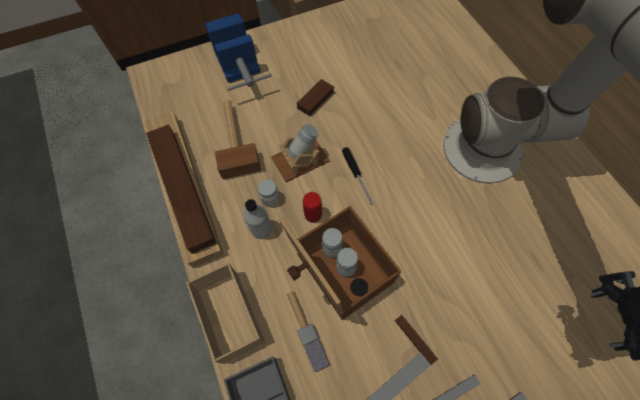

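View pics/top0.png

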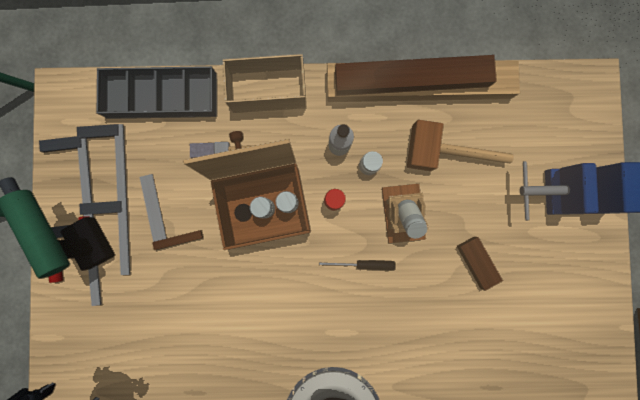

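The tin leans in the stand: top view (410,215), scene view (303,140). The chest is at (262,205) in the top view. Its empty black pad is at its left (+y) end, top (243,213), scene (360,288). The red can at top (335,200) is the look-alike, and the jar is at top (371,162). Next I'll enlarge both views.

Run:
```python
import cv2
a=cv2.imread("pics/top0.png")[120:255,185:445];cv2.imwrite("pics/topc.png",cv2.resize(a,None,fx=3,fy=3,interpolation=cv2.INTER_CUBIC))
a=cv2.imread("pics/scene0.png")[110:320,260:410];cv2.imwrite("pics/scc.png",cv2.resize(a,None,fx=2.8,fy=2.8,interpolation=cv2.INTER_CUBIC))
```

```text
(no output)
```

View pics/topc.png

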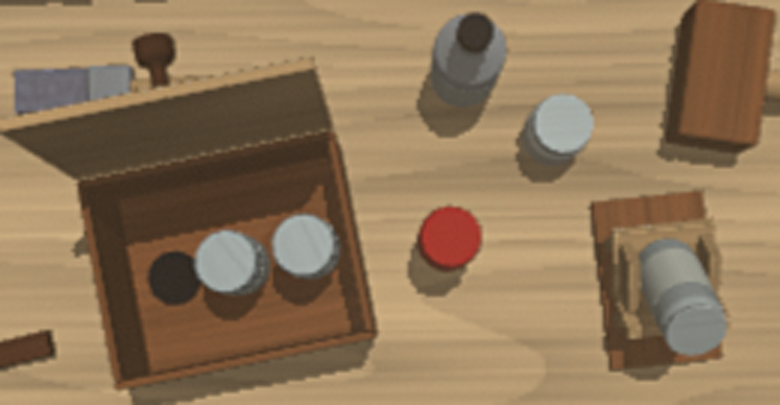

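View pics/scc.png

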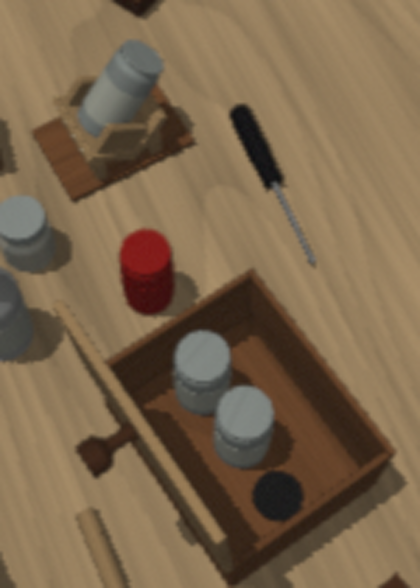

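```bash
cat > h.py <<'E'
import numpy as np,cv2
from workcell import bot
def P(n,H=400):
    m=bot.camera_model(n);f=H/2/np.tan(np.radians(m['vertical_fov']/2))
    return np.array([[f,0,m['cx']],[0,f,m['cy']],[0,0,1]])@np.c_[m['R'],m['t']]
def tri(Ps,uv):
    X=cv2.triangulatePoints(Ps[0],Ps[1],np.float64(uv[0]),np.float64(uv[1]))[:,0];X=X[:3]/X[3]
    e=[np.linalg.norm((p@np.r_[X,1])[:2]/(p@np.r_[X,1])[2]-u) for p,u in zip(Ps,uv)]
    return X,max(e)
def atz(p,u,z):
    A=np.c_[p[:,:2],-np.r_[u,1]];return np.linalg.solve(A,-(p[:,2]*z+p[:,3]))[:2]
E
python3 - <<'E'
from h import *
np.set_printoptions(precision=4,suppress=True)
T,S=P("top"),P("scene")
t=lambda u:np.array(u)/3+[185,120]-1/3
s=lambda u:np.array(u)/2.8+[260,110]-.32
pts=dict(pad=((175,278),(278,495)),ta=((226,262),(245,413)),tb=((304,246),(203,358)),
c_mp=((118,386),(392,455)),c_mm=((374,335),(252,272)),c_pp=((80,183),(235,580)),c_pm=((333,138),(108,362)),
tintop=((696,330),(140,62)),s_pm=((702,192),(34,133)),s_pp=((592,204),(75,198)),s_mp=((610,370),(193,140)),red=((450,236),(147,252)))
for k,(a,b) in pts.items(): print(k,*tri((T,S),(t(a),s(b))))
print('s_mm z.02',atz(T,t((722,358)),.015))
E
```

```text
pad [0.5374 0.2299 0.0069] 0.18832539117490465
ta [0.5475 0.1701 0.1007] 0.09711436823487256
tb [0.5595 0.1074 0.0972] 0.10158353464393467
c_mp [0.4498 0.2564 0.1061] 0.19358598927499293
c_mm [0.4861 0.0522 0.1077] 0.547219930914827
c_pp [0.6147 0.2926 0.0839] 0.4024879501976752
c_pm [0.6422 0.0824 0.1177] 0.9462764111618561
tintop [ 0.4875 -0.2051  0.1087] 0.2901172002582945
s_pm [ 0.6062 -0.2424 -0.0029] 0.4383244582229552
s_pp [ 0.5961 -0.1411  0.0091] 0.4580970445070418
s_mp [ 0.4509 -0.1542  0.0096] 0.35181000653849337
red [ 0.5649 -0.0105  0.0984] 0.4118479038977568
s_mm z.02 [ 0.4593 -0.2512]
```

```bash
python3 -m crank '[[[0.8,-1,0.3,0,0,0],[0.8,-1,0.3,0,0,0],[0.8,-1,0.3,0,0,0],[0.8,-1,0.3,0,0,0],[0.8,-1,0.3,0,0,0],[0.8,-1,0.3,0,0,0],[0.8,-1,0.3,0,0,0],[0.8,-1,0.3,0,0,0],[0.8,-1,0.3,0,0,0],[0.8,-1,0.3,0,0,0],[0.8,-1,0.3,0,0,0],[0.8,-1,0.3,0,0,0],[0.8,-1,0.3,0,0,0],[0.8,-1,0.3,0,0,0],[0.8,-1,0.3,0,0,0],[0.8,-1,0.3,0,0,0],[0,0,0,0,0,0],[0,0,0,0,0,0]]]'
cat >> h.py <<'E'
def snap(f):
    np.save(f"{f}.npy",P("wrist"));im=bot.camera("wrist");cv2.imwrite(f"pics/{f}.png",im[:,:,::-1])
E
python3 - <<'E'
from h import *
snap("w1");m=bot.camera_model("wrist");o=bot.get_obs();print(o['q'],o['ee_pos'],-m['R'].T@m['t'],m['R'])
E
```

```text
time: 1.6
ee_pos: [0.4326, 0.2003, 0.3461]
tcp_rot: [-180.0, -0.0, 161.2]
wrist_force: [0.4, 0.1, -0.8]
opening: 0.0854
grasp_force: 0.0
[ 2.49302658e+01 -1.70043258e+00  1.41383159e+01  1.05876460e+02
  1.40699598e-02  4.36686677e+01] [0.4320858  0.20091708 0.34594108] [0.36955591 0.22102093 0.46959801] [[ 3.21095849e-01  9.47046634e-01 -3.57890933e-04]
 [ 9.15093834e-01 -3.10164883e-01  2.57683955e-01]
 [ 2.43927717e-01 -8.30687519e-02 -9.66229192e-01]]
```

View pics/w1.png

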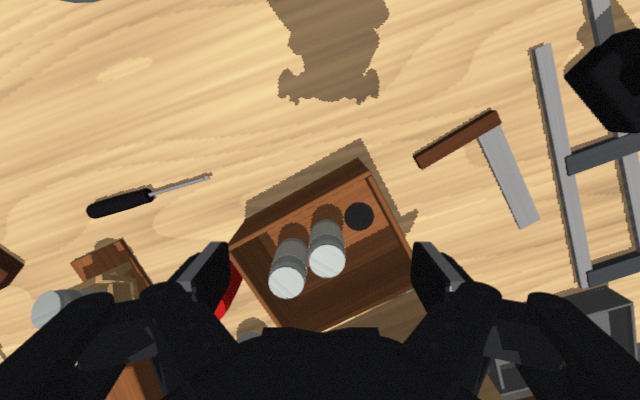

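The wrist view shows the pad at (359,216), the two tin tops at (327,257) and (287,282), and the stand at the left edge.

Run:
```python
from h import *
np.set_printoptions(precision=4,suppress=True)
T,S,W=P("top"),P("scene"),np.load("w1.npy")
t=lambda u:np.array(u)/3+[185,120]-1/3
s=lambda u:np.array(u)/2.8+[260,110]-.32
for k,a,b,w,z in(("pad",(175,278),(278,495),(359,216),.008),("ta",(226,262),(245,413),(327,257),.107),("tb",(304,246),(203,358),(287,282),.107)):
    print(k,tri((T,W),(t(a),w)),tri((S,W),(s(b),w)),*[atz(p,u,z) for p,u in((T,t(a)),(S,s(b)),(W,w))])
```

```text
pad (array([0.5378, 0.2297, 0.0067]), np.float64(0.0526492172654243)) (array([0.5372, 0.23  , 0.0078]), np.float64(0.2956459047993975)) [0.5378 0.2295] [0.5372 0.2303] [0.5373 0.2296]
ta (array([0.5477, 0.1704, 0.0961]), np.float64(0.4337132096428098)) (array([0.5468, 0.1697, 0.0976]), np.float64(0.3263754733402333)) [0.5475 0.169 ] [0.5484 0.1719] [0.5422 0.1714]
tb (array([0.5599, 0.1073, 0.105 ]), np.float64(0.961314560095578)) (array([0.5606, 0.1094, 0.1051]), np.float64(0.804149370321695)) [0.5593 0.1065] [0.5609 0.1107] [0.5597 0.1088]
```

```bash
python3 -m crank '[[[0,-1,0,0,0,0.18],[0,-1,0,0,0,0.18],[0,-1,0,0,0,0.18],[0,-1,0,0,0,0.18],[0,-1,0,0,0,0.18],[0,-1,0,0,0,0.18],[0,-1,0,0,0,0.18],[0,-1,0,0,0,0.18],[0,-1,0,0,0,0.18],[0,-1,0,0,0,0.18],[0,-1,0,0,0,0.18],[0,-1,0,0,0,0.18],[0,-1,0,0,0,0.18],[0,-1,0,0,0,0.18],[0,-1,0,0,0,0.18],[0,-1,0,0,0,0.18],[0,-1,0,0,0,0.18],[0,-1,0,0,0,0.18],[0,-1,0,0,0,0.18],[0,0,0,0,0,0]]]'
python3 - <<'E'
from h import *
snap("w2");o=bot.get_obs();print(o['q'],o['ee_pos'],o['tcp_rot'])
E
```

```text
time: 3.32
ee_pos: [0.4321, -0.1802, 0.3454]
tcp_rot: [180.0, -0.1, -175.1]
wrist_force: [0.8, -0.1, -0.3]
opening: 0.0853
grasp_force: 0.0
[-2.25112312e+01 -2.87696493e+00  1.29655867e+01  1.05910018e+02
  6.58184635e-03 -2.73102457e+01] [ 0.43204735 -0.17902602  0.34562925] [ 1.79963198e+02 -5.69261140e-02 -1.75200971e+02]
```

View pics/w2.png

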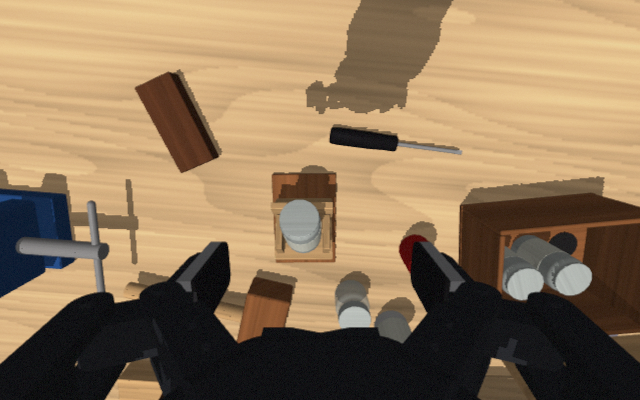

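In the wrist view the stand board has corners (273,173), (336,173), (275,262) and (335,262), and the tin's top disc is centred near (300,220). I'll fit the stand pose and project the tin model as a check.

Run:
```python
from h import *
from scipy.optimize import least_squares
np.set_printoptions(precision=4,suppress=True)
T,S,W=P("top"),P("scene"),np.load("w2.npy")
t=lambda u:np.array(u)/3+[185,120]-1/3
s=lambda u:np.array(u)/2.8+[260,110]-.32
pr=lambda p,X:(lambda h:h[:2]/h[2])(p@np.r_[X,1])
obs=[(T,t((702,192)),1,-1),(T,t((592,204)),1,1),(T,t((610,370)),-1,1),(T,t((722,358)),-1,-1),
(S,s((34,133)),1,-1),(S,s((75,198)),1,1),(S,s((193,140)),-1,1),
(W,(273,173),-1,-1),(W,(336,173),-1,1),(W,(275,262),1,-1),(W,(335,262),1,1)]
def X(v,l):
    c,n=np.cos(v[2]),np.sin(v[2]);return np.array([v[0]+c*l[0]-n*l[1],v[1]+n*l[0]+c*l[1],l[2]])
f=lambda v:np.concatenate([pr(p,X(v,(.075*i,.05*j,v[3])))-u for p,u,i,j in obs])
r=least_squares(f,[.53,-.197,.08,.01]);v=r.x;print(v,np.degrees(v[2]),np.abs(r.fun).reshape(-1,2))
a=np.array([-.574,0,.819]);b=np.array([0,0,.042])
print('top axis pt',X(v,b+.1*a),[pr(p,X(v,b+.1*a)) for p in(T,S,W)], 'obs',t((696,330)),s((140,62)))
print(tri((T,W),(t((696,330)),(300,220))),tri((S,W),(s((140,62)),(300,220))))
ims=[cv2.imread(f"pics/{n}.png") for n in("top0","scene0","w2")]
out=[]
for im,p,c in zip(ims,(T,S,W),((405,213),(303,145),(302,218))):
    im=cv2.resize(im,None,fx=5,fy=5,interpolation=cv2.INTER_CUBIC)
    e=np.array([.819,0,.574])
    for h,rr in((.1,.022),(.088,.026),(.056,.026)):
        L=[pr(p,X(v,b+h*a+rr*(np.cos(q)*e+np.sin(q)*np.array([0,1,0]))))*5+2 for q in np.linspace(0,6.28,40)]
        cv2.polylines(im,[np.int32(L)],True,(0,0,255) if h>.06 else (0,255,0),1)
    x,y=c;out.append(im[5*y-250:5*y+250,5*x-132:5*x+132])
cv2.imwrite("pics/fit.png",np.hstack(out))
```

```text
[ 0.5282 -0.1974  0.0855  0.0072] 4.896745147066175 [[0.2202 0.3277]
 [0.3374 0.5009]
 [0.0873 0.2792]
 [0.0649 0.4059]
 [0.9357 1.3027]
 [1.1545 0.568 ]
 [0.8399 0.2865]
 [1.0061 0.2308]
 [0.4971 0.2233]
 [0.6638 0.6004]
 [0.2573 0.6065]]
top axis pt [ 0.471  -0.2023  0.1239] [array([417.495 , 236.6174]), array([315.4579, 127.4186]), array([299.4905, 205.614 ])] obs [416.6667 229.6667] [309.68   131.8229]
(array([ 0.4875, -0.2   ,  0.1277]), np.float64(0.2703311722067932)) (array([ 0.4906, -0.2   ,  0.1174]), np.float64(0.8160044352673516))
```

View pics/fit.png

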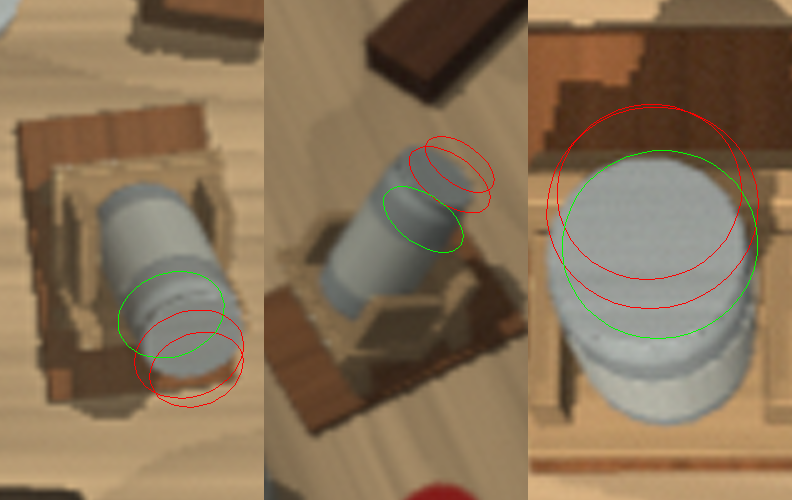

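Run:
```python
from h import *
from scipy.optimize import least_squares
np.set_printoptions(precision=4,suppress=True)
V=[P("top"),P("scene"),np.load("w2.npy")]
U=[(417.2,230.6),(311.6,131),(299.6,216.6)]
pr=lambda p,X:(lambda h:h[:2]/h[2])(p@np.r_[X,1])
r=least_squares(lambda x:np.concatenate([pr(p,x)-u for p,u in zip(V,U)]),[.48,-.2,.12]);print(r.x,r.fun)
y=.0855;R=np.array([[np.cos(y),-np.sin(y),0],[np.sin(y),np.cos(y),0],[0,0,1]])
a=R@[-.574,0,.819];g=r.x-.026*a;print('bottom',r.x-.1*a,'grasp at 74',g,'axis',a)
o=bot.get_obs();print(o['ee_pos'],o['tcp_rot'])
e=[cv2.imread(f"pics/{n}.png") for n in("top0","scene0","w2")]
out=[]
for im,p,c in zip(e,V,((405,213),(303,145),(302,218))):
    im=cv2.resize(im,None,fx=5,fy=5,interpolation=cv2.INTER_CUBIC)
    for h,rr in((0,.022),(-.012,.026),(-.044,.026)):
        L=[pr(p,r.x+h*a+rr*R@[.819*np.cos(q),np.sin(q),.574*np.cos(q)])*5+2 for q in np.linspace(0,6.28,40)]
        cv2.polylines(im,[np.int32(L)],True,(0,0,255) if h>-.03 else (0,255,0),1)
    x,yy=c;out.append(im[5*yy-250:5*yy+250,5*x-132:5*x+132])
cv2.imwrite("pics/fit2.png",np.hstack(out))
```

```text
[ 0.4857 -0.2013  0.1201] [-0.7091 -0.2668 -0.739  -0.7725  0.0399 -0.3462]
bottom [ 0.5428 -0.1964  0.0382] grasp at 74 [ 0.5005 -0.2001  0.0988] axis [-0.5719 -0.049   0.819 ]
[ 0.432  -0.179   0.3456] [ 179.9632   -0.0569 -175.201 ]
```

View pics/fit2.png

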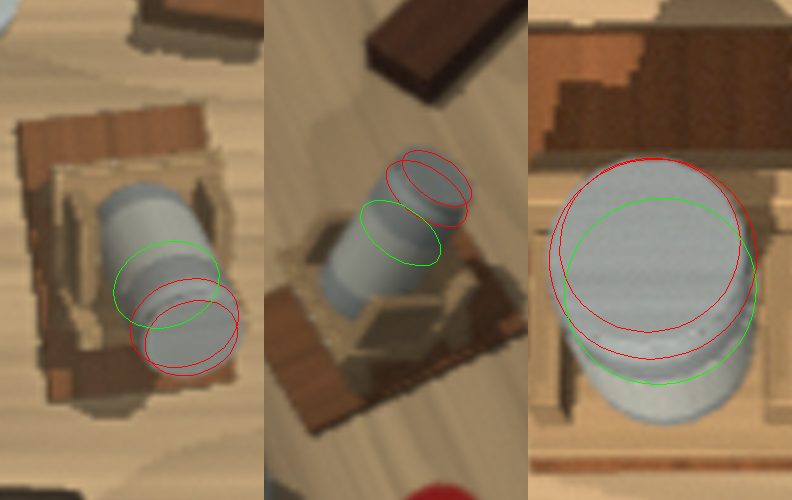

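```bash
python3 -m crank '[[[0.03,-0.13,-0.78,0.044,-0.507,0],[0.03,-0.13,-0.78,0.044,-0.507,0],[0.03,-0.13,-0.78,0.044,-0.507,0],[0.03,-0.13,-0.78,0.044,-0.507,0],[0.03,-0.13,-0.78,0.044,-0.507,0],[0.03,-0.13,-0.78,0.044,-0.507,0],[0.03,-0.13,-0.78,0.044,-0.507,0],[0.03,-0.13,-0.78,0.044,-0.507,0],[0.03,-0.13,-0.78,0.044,-0.507,0],[0.03,-0.13,-0.78,0.044,-0.507,0],[0,0,0,0,0,0],[0,0,0,0,0,0]]]' 1
python3 - <<'E'
from h import *
from scipy.spatial.transform import Rotation as Ro
np.set_printoptions(precision=4,suppress=True)
snap("w3");o=bot.get_obs();R=Ro.from_euler('xyz',o['tcp_rot'],degrees=True).as_matrix();print(o['q'],o['ee_pos'],R)
p=np.array(o['ee_pos']);g=np.array([.5005,-.2,.1005]);print('in tool',R.T@(g-p))
W=P("wrist");X=np.array([.4857,-.2013,.1215]);h=W@np.r_[X,1];print('pred top px',h[:2]/h[2]);f=p;h=W@np.r_[p+.03*R[:,2],1];print('tool axis px',h[:2]/h[2])
E
```

```text
time: 4.37
ee_pos: [0.4374, -0.2037, 0.1895]
tcp_rot: [179.8, 34.9, -175.2]
wrist_force: [0.1, -0.5, 1.0]
opening: 0.0851
grasp_force: 0.0
[-37.1997 -32.5992 -33.9721  61.2318  22.6191 -36.504 ] [ 0.4383 -0.2042  0.1915] [[-0.8166 -0.0854  0.5708]
 [-0.0696  0.9963  0.0496]
 [-0.573   0.0008 -0.8196]]
in tool [ 0.001  -0.0012  0.1103]
pred top px [319.4608 208.7737]
tool axis px [321.4562 240.2492]
```

View pics/w3.png

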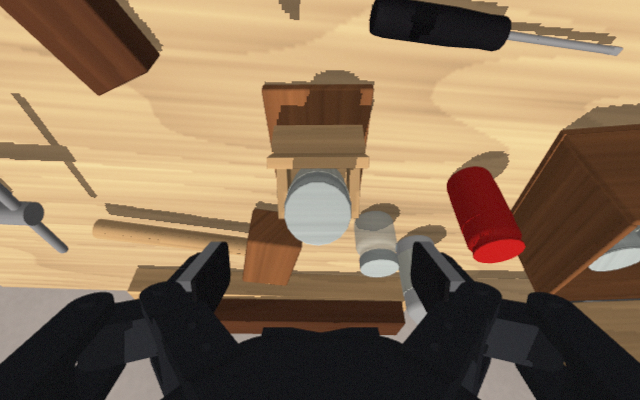

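The tin's top disc sits at (319,212), against a prediction of (319,209), and lies between the fingers. I'll approach along the tin's axis.

```bash
python3 -m crank '[[[0.39,0.034,-0.56,0,0,0],[0.39,0.034,-0.56,0,0,0],[0.39,0.034,-0.56,0,0,0],[0.39,0.034,-0.56,0,0,0],[0.39,0.034,-0.56,0,0,0],[0.39,0.034,-0.56,0,0,0],[0.39,0.034,-0.56,0,0,0],[0.39,0.034,-0.56,0,0,0],[0,0,0,0,0,0]]]' && python3 -m crank '[[[0,0,0,0,0,0],[0,0,0,0,0,0],[0,0,0,0,0,0],[0,0,0,0,0,0],[0,0,0,0,0,0],[0,0,0,0,0,0],[0,0,0,0,0,0],[0,0,0,0,0,0]]]' 0 60
```

```text
time: 5.17
ee_pos: [0.5019, -0.1986, 0.1004]
tcp_rot: [179.9, 34.9, -175.1]
wrist_force: [-0.9, -0.2, -0.3]
opening: 0.0857
grasp_force: 0.0
time: 5.83
ee_pos: [0.5008, -0.1998, 0.1027]
tcp_rot: [180.0, 35.1, -175.1]
wrist_force: [-3.9, 1.5, 4.9]
opening: 0.0503
grasp_force: 61.7
```

```bash
python3 -m crank '[[[-0.38,-0.033,0.545,0,0,0],[-0.38,-0.033,0.545,0,0,0],[-0.38,-0.033,0.545,0,0,0],[-0.38,-0.033,0.545,0,0,0],[-0.38,-0.033,0.545,0,0,0],[-0.38,-0.033,0.545,0,0,0],[0,0,0.8,-0.062,0.724,0],[0,0,0.8,-0.062,0.724,0],[0,0,0.8,-0.062,0.724,0],[0,0,0.8,-0.062,0.724,0],[0,0,0.8,-0.062,0.724,0],[0,0,0.8,-0.062,0.724,0],[0,0,0.8,-0.062,0.724,0],[0,1,0,0,0,-0.6],[0,1,0,0,0,-0.6],[0,1,0,0,0,-0.6],[0,1,0,0,0,-0.6],[0,1,0,0,0,-0.6],[0,1,0,0,0,-0.6],[0,1,0,0,0,-0.6]]]' && python3 -m crank '[[[0,1,0,0,0,-0.54],[0,1,0,0,0,-0.54],[0,1,0,0,0,-0.54],[0,1,0,0,0,-0.54],[0,1,0,0,0,-0.54],[0,1,0,0,0,-0.54],[0,1,0,0,0,-0.54],[0,1,0,0,0,-0.54],[0,1,0,0,0,-0.54],[0,1,0,0,0,-0.54],[0.4,1,0,0,0,-0.54],[0.4,1,0,0,0,-0.54],[0.4,1,0,0,0,-0.54],[0.4,1,0,0,0,-0.54],[0.4,0.9,0,0,0,-0.54],[0,0,0,0,0,0]]]'
python3 - <<'E'
from h import *
snap("w4");o=bot.get_obs();print(o['q'],o['ee_pos'],o['tcp_rot'])
E
```

```text
time: 7.5
ee_pos: [0.4545, -0.0627, 0.2786]
tcp_rot: [180.0, 0.0, 155.7]
wrist_force: [-0.1, -0.2, -3.7]
opening: 0.0502
grasp_force: 64.4
time: 8.83
ee_pos: [0.4956, 0.2368, 0.2775]
tcp_rot: [180.0, -0.0, 100.1]
wrist_force: [0.7, 0.3, -2.6]
opening: 0.0503
grasp_force: 64.3
[ 2.54538465e+01  5.46699020e+00  1.36714001e+01  9.82285780e+01
 -2.41707826e-02  1.05121350e+02] [0.49502583 0.23550164 0.27765507] [-1.79982974e+02  2.96384799e-02  1.00332506e+02]
```

View pics/w4.png

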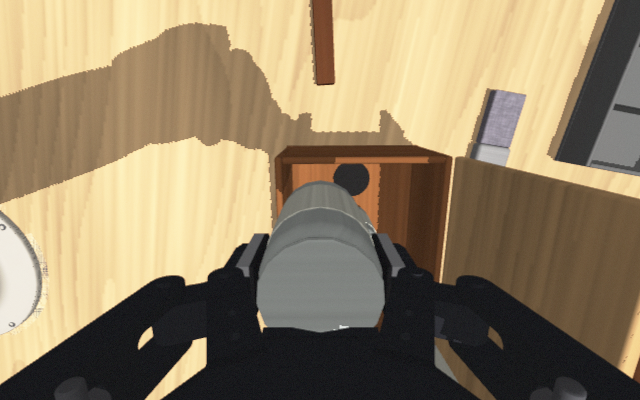

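The tin hangs upright between the pads, with its lower rim at about (322,182). The pad is behind it at (351,179). I'll check the tin's offset in the hand numerically.

Run:
```python
from h import *
from scipy.spatial.transform import Rotation as Ro
np.set_printoptions(precision=4,suppress=True)
W=np.load("w4.npy");o=bot.get_obs();R=Ro.from_euler('xyz',o['tcp_rot'],degrees=True).as_matrix();p=np.array(o['ee_pos'])
q=np.linspace(0,2*np.pi,181)
pr=lambda X:(lambda h:h[:2]/h[2])(W@np.vstack([X,np.ones(X.shape[1])]))
for d in(0,.0016,.004):
  for L in(.072,.076,.080):
    out=[]
    for h,r in((0,.026),(.088,.026),(.1,.022)):
        X=p[:,None]+R@np.vstack([d+r*np.cos(q),r*np.sin(q),np.full(181,L-h)]);u=pr(X);out+=[u[1].min(),u[1].max(),u[0].min(),u[0].max()]
    print(d,L,np.round(out,0))
print('pad',atz(W,(351,179),.008))
im=cv2.imread("pics/w4.png");print([tuple(im[r,320]) for r in range(174,192,2)]);print([tuple(im[r,320]) for r in range(318,336,2)])
```

```text
0 0.072 [178. 251. 282. 358. 225. 341. 255. 386. 248. 355. 260. 382.]
0 0.076 [177. 249. 283. 358. 221. 334. 257. 384. 243. 347. 262. 379.]
0 0.08 [176. 246. 283. 357. 218. 328. 259. 382. 239. 340. 264. 377.]
0.0016 0.072 [176. 249. 282. 359. 221. 338. 255. 386. 244. 351. 259. 382.]
0.0016 0.076 [175. 247. 283. 358. 217. 331. 257. 384. 239. 344. 261. 380.]
0.0016 0.08 [174. 244. 283. 357. 214. 325. 259. 382. 235. 336. 263. 378.]
0.004 0.072 [172. 246. 282. 359. 215. 333. 255. 386. 237. 346. 259. 382.]
0.004 0.076 [171. 243. 283. 358. 212. 326. 257. 384. 233. 338. 261. 380.]
0.004 0.08 [170. 241. 283. 357. 208. 320. 259. 382. 229. 331. 263. 378.]
pad [0.5379 0.2279]
[(np.uint8(69), np.uint8(115), np.uint8(179)), (np.uint8(67), np.uint8(113), np.uint8(178)), (np.uint8(69), np.uint8(114), np.uint8(179)), (np.uint8(85), np.uint8(105), np.uint8(132)), (np.uint8(95), np.uint8(100), np.uint8(97)), (np.uint8(104), np.uint8(110), np.uint8(112)), (np.uint8(113), np.uint8(123), np.uint8(122)), (np.uint8(114), np.uint8(122), np.uint8(122)), (np.uint8(114), np.uint8(122), np.uint8(123))]
[(np.uint8(124), np.uint8(126), np.uint8(123)), (np.uint8(125), np.uint8(127), np.uint8(125)), (np.uint8(126), np.uint8(129), np.uint8(126)), (np.uint8(129), np.uint8(133), np.uint8(130)), (np.uint8(127), np.uint8(130), np.uint8(126)), (np.uint8(129), np.uint8(133), np.uint8(130)), (np.uint8(130), np.uint8(132), np.uint8(131)), (np.uint8(79), np.uint8(79), np.uint8(78)), (np.uint8(28), np.uint8(28), np.uint8(28))]
```

```bash
python3 -m crank '[[[0.7,-0.09,0,0,0,0],[0.7,-0.08,0,0,0,0],[0.7,-0.08,0,0,0,0],[0,0,0,0,0,0],[0,0,-0.72,0,0,0],[0,0,-0.72,0,0,0],[0,0,-0.72,0,0,0],[0,0,-0.72,0,0,0],[0,0,-0.72,0,0,0],[0,0,-0.72,0,0,0],[0,0,-0.72,0,0,0],[0,0,-0.72,0,0,0],[0,0,-0.72,0,0,0],[0,0,-0.72,0,0,0],[0,0,-0.72,0,0,0],[0,0,-0.72,0,0,0],[0,0,0,0,0,0],[0,0,0,0,0,0]]]' && python3 -m crank '[[[0,0,-0.1,0,0,0],[0,0,-0.1,0,0,0],[0,0,-0.1,0,0,0],[0,0,-0.1,0,0,0],[0,0,-0.1,0,0,0],[0,0,-0.1,0,0,0],[0,0,-0.1,0,0,0],[0,0,0,0,0,0]]]'; python3 -c "
from h import *
o=bot.get_obs();print(o['ee_pos'],o['wrist_force'])"
```

```text
time: 10.38
ee_pos: [0.5361, 0.2288, 0.1053]
tcp_rot: [-180.0, 0.0, 100.3]
wrist_force: [0.3, 0.1, -2.8]
opening: 0.05
grasp_force: 64.4
time: 11.05
ee_pos: [0.5366, 0.2295, 0.0907]
tcp_rot: [-180.0, 0.0, 100.3]
wrist_force: [-0.6, 0.7, -2.9]
opening: 0.0504
grasp_force: 64.4
[0.53661064 0.22946618 0.09068976] [-0.59352687  0.66405935 -2.89852874]
```

```bash
python3 -m crank '[[[0,0,-0.1,0,0,0],[0,0,-0.1,0,0,0],[0,0,-0.05,0,0,0],[0,0,0,0,0,0]]]'; python3 -m crank '[[[0,0,-0.05,0,0,0],[0,0,-0.05,0,0,0],[0,0,0,0,0,0]]]';python3 -m crank '[[[0,0,-0.05,0,0,0],[0,0,-0.05,0,0,0],[0,0,0,0,0,0]]]'
```

```text
time: 11.38
ee_pos: [0.5367, 0.2295, 0.0859]
tcp_rot: [180.0, 0.0, 100.3]
wrist_force: [0.6, 0.1, -3.0]
opening: 0.0504
grasp_force: 64.4
time: 11.63
ee_pos: [0.5368, 0.2295, 0.0841]
tcp_rot: [180.0, 0.0, 100.3]
wrist_force: [-0.6, -0.2, -2.9]
opening: 0.0506
grasp_force: 64.4
time: 11.88
ee_pos: [0.5369, 0.2295, 0.0822]
tcp_rot: [180.0, 0.0, 100.3]
wrist_force: [-1.0, -0.2, -2.5]
opening: 0.0501
grasp_force: 64.6
```

```bash
python3 -m crank '[[[0,0,-0.05,0,0,0],[0,0,-0.05,0,0,0],[0,0,0,0,0,0]]]'
```

```text
time: 12.13
ee_pos: [0.537, 0.2294, 0.082]
tcp_rot: [179.9, 0.0, 100.3]
wrist_force: [-5.2, -3.4, 10.1]
opening: 0.0504
grasp_force: 65.8
```

```bash
python3 -m crank '[[[0,0,-0.05,0,0,0],[0,0,0,0,0,0]]]'
```

```text
time: 12.3
ee_pos: [0.537, 0.2294, 0.082]
tcp_rot: [179.9, 0.0, 100.3]
wrist_force: [-6.5, -4.9, 17.3]
opening: 0.0502
grasp_force: 66.5
```

The tin is on the floor. Now I'll ease off and release.

```bash
python3 -m crank '[[[0,0,0.06,0,0,0],[0,0,0,0,0,0]]]' && python3 -m crank '[[[0,0,0,0,0,0],[0,0,0,0,0,0],[0,0,0,0,0,0],[0,0,0,0,0,0],[0,0,0,0,0,0],[0,0,0,0,0,0]]]' 0.85 && python3 -m crank '[[[0,0,0.2,0,0,0],[0,0,0.4,0,0,0],[0,0,0.8,0,0,0],[0,0,0.8,0,0,0],[0,0,0.8,0,0,0],[0,0,0.8,0,0,0],[0,0,1,0,0,0],[0,0,1,0,0,0],[0,0,1,0,0,0],[0,0,1,0,0,0],[0,0,1,0,0,0],[0,0,1,0,0,0],[0,0,0,0,0,0]]]'
python3 - <<'E'
from h import *
np.set_printoptions(precision=4,suppress=True)
snap("w5");o=bot.get_obs();print(o['q'],o['ee_pos'])
im=bot.camera("top");cv2.imwrite("pics/top1.png",im[:,:,::-1]);im=bot.camera("scene");cv2.imwrite("pics/scene1.png",im[:,:,::-1])
# tin tops: circles in w5
g=cv2.imread("pics/w5.png",0);W=np.load("w5.npy")
c=cv2.HoughCircles(g,cv2.HOUGH_GRADIENT,1,20,param1=100,param2=20,minRadius=18,maxRadius=60)
for x in c[0][:10]: print(x,atz(W,x[:2],.107))
for X in((.537,.2295,.107),(.5475,.17,.107),(.56,.108,.107)):
    h=W@np.r_[X,1];print(h[:2]/h[2])
E
```

```text
time: 12.47
ee_pos: [0.537, 0.2295, 0.082]
tcp_rot: [179.9, 0.0, 100.3]
wrist_force: [-3.0, -3.4, 9.6]
opening: 0.0503
grasp_force: 65.8
time: 12.97
ee_pos: [0.5368, 0.2295, 0.0803]
tcp_rot: [180.0, 0.0, 100.3]
wrist_force: [-0.4, -0.0, -0.4]
opening: 0.0722
grasp_force: 0.0
time: 14.05
ee_pos: [0.5374, 0.2298, 0.2816]
tcp_rot: [179.6, -0.1, 100.3]
wrist_force: [1.4, 0.2, 0.8]
opening: 0.0723
grasp_force: 0.0
[ 23.161   10.3638  19.3296  98.6818  -0.0262 102.896 ] [0.5374 0.2298 0.2795]
[318.5 182.5  23.9] [0.5361 0.2294]
[321.5 241.5  24.9] [0.5506 0.1668]
[321.5 288.5  22.4] [0.5607 0.1114]
[361.5 182.5  41.4] [0.5788 0.237 ]
[576.5 122.5  35.8] [0.7705 0.3316]
[272.5 198.5  38. ] [0.4928 0.2046]
[319.4096 182.5136]
[319.1756 238.2411]
[320.3309 291.0504]
```

The new tin's top is at (.536,.229), upright within 2 mm of the pad. The old tins still stand in their row. Next I'll measure the lid angle.

Run:
```python
from h import *
from scipy.optimize import least_squares
np.set_printoptions(precision=4,suppress=True)
T,S=P("top"),P("scene")
t=lambda u:np.array(u)/3+[185,120]-1/3
s=lambda u:np.array(u)/2.8+[260,110]-.32
pr=lambda p,X:(lambda h:h[:2]/h[2])(p@np.r_[X,1])
for k,a,b in(("knob",(155,48),(97,455)),("e-",(314,62),(60,305)),("e+",(4,128),(218,542)),):print(k,tri((T,S),(t(a),s(b))))
def X(v,d,y,n):
    th=v[3];x=.085-d*np.cos(th)+n*np.sin(th);z=.1165+d*np.sin(th)+n*np.cos(th)
    c,q=np.cos(v[2]),np.sin(v[2]);return np.array([v[0]+c*x-q*y,v[1]+q*x+c*y,z])
ob=[(T,t((155,46)),.14,0,.036),(S,s((97,455)),.14,0,.036),(T,t((314,62)),.17,-.105,.0045),(T,t((4,128)),.17,.105,.0045),(S,s((60,305)),.17,-.105,.0045),(S,s((218,542)),.17,.105,.0045)]
f=lambda v:np.r_[np.concatenate([pr(p,X(v,*l))-u for p,u,*l in ob]),(v[0]-.5486)/.002,(v[1]-.169)/.002,(v[2]-.183)/.01]
r=least_squares(f,[.5486,.169,.183,1.57]);print(r.x,r.fun);v=r.x
for d,n in((.15,.009),(.15,.035),(.17,.009),(.14,.044)):
    print(d,n,X(v,d,0,n),X(v,d,-.055,n))
g=v.copy()
for th in np.arange(1.6,-.01,-.2): g[3]=th;print(round(th,2),X(g,.145,-.05,.009))
```

```text
knob (array([0.6857, 0.1942, 0.2543]), np.float64(1.046751079029373))
e- (array([0.6691, 0.085 , 0.2783]), np.float64(1.0796366339437695))
e+ (array([0.6321, 0.2891, 0.2723]), np.float64(0.031158372316855202))
[0.5506 0.1688 0.1815 1.6528] [ 0.3781  4.0939  1.0039 -1.5501 -0.3633 -0.9412 -3.2467 -1.7377 -2.5396
 -1.4267 -0.0775 -0.1967  1.0124 -0.0774 -0.1497]
0.15 0.009 [0.6551 0.188  0.2653] [0.6651 0.1339 0.2653]
0.15 0.035 [0.6806 0.1927 0.2631] [0.6906 0.1386 0.2631]
0.17 0.009 [0.6568 0.1883 0.2852] [0.6667 0.1342 0.2852]
0.14 0.044 [0.6886 0.1942 0.2524] [0.6986 0.1401 0.2524]
1.6 [0.6563 0.1374 0.2612]
1.4 [0.6277 0.1322 0.2609]
1.2 [0.5998 0.127  0.2549]
1.0 [0.5736 0.1222 0.2434]
0.8 [0.5502 0.1179 0.2268]
0.6 [0.5305 0.1143 0.2058]
0.4 [0.5153 0.1115 0.1813]
0.2 [0.5052 0.1097 0.1541]
0.0 [0.5006 0.1088 0.1255]
```

```bash
python3 -m crank '[[[0,0,1,0,0,0],[0,0,1,0,0,0],[0,0,1,0,0,0],[0.86,-0.5,0.1,0,0,0],[0.86,-0.5,0.1,0,0,0],[0.86,-0.5,0.1,0,0,0],[0.86,-0.5,0.1,0,0,0],[0.86,-0.5,0,0,0,0],[0.86,-0.5,0,0,0,0],[0.86,-0.5,0,0,0,0],[0.86,-0.5,0,0,0,0],[0.86,-0.5,0,0,0,0],[0,0,0,0,0,0],[0,0,0,0,0,0]]]' 0; python3 -c "
from h import *
o=bot.get_obs();print(o['q'],o['ee_pos'],o['tcp_rot'])"
```

```text
time: 15.37
ee_pos: [0.6926, 0.1391, 0.3416]
tcp_rot: [-179.8, 0.0, 100.2]
wrist_force: [0.5, -0.5, 0.7]
opening: -0.0002
grasp_force: 0.0
[ 1.13587844e+01  3.77178781e+01  6.36822735e+01  1.16140599e+02
 -1.40757271e-02  9.11636488e+01] [0.69255214 0.13905799 0.34160821] [-1.79824118e+02  1.76511226e-02  1.00195184e+02]
```

```bash
python3 -m crank '[[[0,0,-1,0,0,0],[0,0,-1,0,0,0],[0,0,-1,0,0,0],[0,0,0,0,0,0],[-0.55,0,0,0,0,0],[-0.55,0,0,0,0,0],[-0.35,-0.07,0,0,0,0],[-0.35,-0.07,0,0,0,0],[-0.35,-0.07,0,0,0,0],[-0.35,-0.07,0,0,0,0]]]' && python3 -m crank '[[[-0.35,-0.07,-0.07,0,0,0],[-0.35,-0.07,-0.07,0,0,0],[-0.35,-0.07,-0.07,0,0,0],[-0.35,-0.07,-0.07,0,0,0]]]';  python3 -c "
from h import *
o=bot.get_obs();print(o['q'],o['ee_pos'],o['wrist_force'])"
```

```text
time: 16.2
ee_pos: [0.6409, 0.1346, 0.2864]
tcp_rot: [179.8, -0.0, 100.3]
wrist_force: [1.6, 1.0, -0.2]
opening: 0.0002
grasp_force: 0.9
time: 16.53
ee_pos: [0.6129, 0.129, 0.2809]
tcp_rot: [179.8, -0.0, 100.3]
wrist_force: [1.6, 1.6, -0.3]
opening: 0.0003
grasp_force: 0.8
[1.18836463e+01 1.67660672e+01 2.71393065e+01 1.00183393e+02
 5.03913704e-03 9.15735024e+01] [0.61293479 0.12900682 0.28086898] [ 1.56614183  1.58281155 -0.29652921]
```

```bash
python3 -m crank '[[[-0.33,-0.06,-0.27,0,0,0],[-0.33,-0.06,-0.27,0,0,0],[-0.33,-0.06,-0.27,0,0,0],[-0.33,-0.06,-0.27,0,0,0],[-0.29,-0.054,-0.21,0,0,0],[-0.29,-0.054,-0.21,0,0,0],[-0.29,-0.054,-0.21,0,0,0],[-0.29,-0.054,-0.21,0,0,0]]]' && python3 -m crank '[[[-0.245,-0.045,-0.26,0,0,0],[-0.245,-0.045,-0.26,0,0,0],[-0.245,-0.045,-0.26,0,0,0],[-0.245,-0.045,-0.26,0,0,0],[-0.19,-0.035,-0.31,0,0,0],[-0.19,-0.035,-0.31,0,0,0],[-0.19,-0.035,-0.31,0,0,0],[-0.19,-0.035,-0.31,0,0,0]]]'; python3 -c "
from h import *
o=bot.get_obs();print(o['ee_pos'],o['wrist_force'])"
```

```text
time: 17.2
ee_pos: [0.5635, 0.1197, 0.2425]
tcp_rot: [179.8, 0.0, 100.3]
wrist_force: [0.3, 0.5, 0.3]
opening: 0.0002
grasp_force: 0.7
time: 17.87
ee_pos: [0.5289, 0.1128, 0.1942]
tcp_rot: [180.0, 0.0, 100.3]
wrist_force: [0.5, 0.6, 1.0]
opening: 0.0001
grasp_force: 0.5
[0.52890882 0.11282566 0.19422158] [0.47072893 0.63896947 1.00172279]
```

Run:
```python
from h import *
im=bot.camera("wrist");W=P("wrist");im0=cv2.imread("pics/w5.png")[:,:,::-1];W0=np.load("w5.npy")
def lid(th,d,y):
    x=.085-d*np.cos(th)+.009*np.sin(th);z=.1165+d*np.sin(th)+.009*np.cos(th);c,q=np.cos(.1815),np.sin(.1815)
    return(.5506+c*x-q*y,.1688+q*x+c*y,z)
for X in((.537,.2295,.107),(.5475,.17,.107),(.56,.108,.107),lid(.4,.14,.0),lid(.4,.1,.06),lid(.4,.06,.09)):
    r=[]
    for i,w in((im0,W0),(im,W)):
        h=w@np.r_[X,1];u=(h[:2]/h[2]).round().astype(int);r+=[u.tolist(),i[u[1],u[0]].tolist() if 0<=u[1]<400 and 0<=u[0]<640 else None]
    print(r)
T=P("top");im=bot.camera("top")
for X in(lid(.35,.165,.09),lid(.35,.165,-.09),lid(.35,.1,.09)):
    h=T@np.r_[X,1];u=(h[:2]/h[2]).round().astype(int);print(u,im[u[1],u[0]])
```

```text
[[319, 183], [238, 241, 238], [369, 35], [201, 159, 109]]
[[319, 238], [235, 239, 235], [365, 133], [216, 171, 117]]
[[320, 291], [232, 235, 232], [363, 221], [122, 96, 65]]
[[274, 274], [103, 65, 42], [304, 147], [56, 33, 26]]
[[318, 200], [233, 236, 233], [386, 8], [217, 172, 119]]
[[361, 161], [99, 63, 37], [460, -52], None]
[220 242] [133 132 122]
[301 226] [169 138  98]
[218 215] [164 163 152]
```

The tins are hidden by light lid wood, and the knob sits where it should for an angle of about 0.4 rad. I'll press it slowly shut.

```bash
python3 -m crank '[[[-0.07,-0.012,-0.24,0,0,0],[-0.07,-0.012,-0.24,0,0,0],[-0.07,-0.012,-0.24,0,0,0],[-0.07,-0.012,-0.24,0,0,0],[-0.07,-0.012,-0.24,0,0,0],[-0.07,-0.012,-0.24,0,0,0],[-0.07,-0.012,-0.24,0,0,0],[-0.07,-0.012,-0.24,0,0,0],[-0.07,-0.012,-0.24,0,0,0],[0,0,0,0,0,0]]]' && python3 -m crank '[[[0,0,-0.1,0,0,0],[0,0,-0.1,0,0,0],[0,0,-0.1,0,0,0],[0,0,0,0,0,0]]]'
```

```text
time: 18.8
ee_pos: [0.516, 0.1105, 0.1505]
tcp_rot: [-179.9, 0.0, 100.3]
wrist_force: [-0.2, -0.4, -0.4]
opening: 0.0
grasp_force: 0.0
time: 19.13
ee_pos: [0.5166, 0.1107, 0.1453]
tcp_rot: [180.0, 0.0, 100.3]
wrist_force: [0.2, 0.0, 0.5]
opening: -0.0001
grasp_force: 0.0
```

```bash
python3 -m crank '[[[0,0,-0.1,0,0,0],[0,0,-0.1,0,0,0],[0,0,0,0,0,0]]]'; python3 -m crank '[[[0,0,-0.1,0,0,0],[0,0,0,0,0,0]]]'
```

```text
time: 19.38
ee_pos: [0.5168, 0.1107, 0.1443]
tcp_rot: [179.8, 0.0, 100.3]
wrist_force: [-6.8, -2.6, 19.7]
opening: 0.0
grasp_force: 9.8
time: 19.55
ee_pos: [0.5169, 0.1107, 0.1442]
tcp_rot: [179.7, 0.0, 100.3]
wrist_force: [-13.2, -2.2, 32.4]
opening: -0.0003
grasp_force: 16.3
```

```bash
python3 -m crank '[[[0,0,0.3,0,0,0],[0,0,1,0,0,0],[0,0,1,0,0,0],[0,0,1,0,0,0],[0,0,1,0,0,0],[0,0,1,0,0,0],[-0.5,0,1,0,0,0],[-1,0,1,0,0,0],[-1,0,0.5,0,0,0],[-1,0,0,0,0,0],[-1,0,0,0,0,0],[-1,0,0,0,0,0],[0,0,0,0,0,0],[0,0,0,0,0,0]]]'
python3 - <<'E'
from h import *
im=bot.camera("scene");cv2.imwrite("pics/s2.png",im[:,:,::-1]);t=bot.camera("top");cv2.imwrite("pics/t2.png",t[:,:,::-1])
T,S=P("top"),P("scene")
c,q=np.cos(.1815),np.sin(.1815)
def lid(x,y,z): return(.5506+c*x-q*y,.1688+q*x+c*y,z)
# scan along a line crossing the free edge in both views; lid is light wood
for n,p,i in(("T",T,t),("S",S,im)):
  for y in(-.06,.06):
    r=[]
    for x in np.arange(-.11,-.06,.004):
        h=p@np.r_[lid(x,y,.1255),1];u=(h[:2]/h[2]).round().astype(int);r.append(int(i[u[1],u[0]].sum()))
    print(n,y,r)
# knob: dark blob centroid in both views near prediction
uv=[]
for n,p,i in(("T",T,t),("S",S,im)):
    h=p@np.r_[lid(-.055,0,.16),1];u=h[:2]/h[2];x,y=u.round().astype(int)
    w=i[y-16:y+17,x-16:x+17].sum(2);m=(w<200);ys,xs=np.nonzero(m);print(n,u,xs.mean()-16+x,ys.mean()-16+y,m.sum())
for n in("top","scene"):pass
# bystander change
for a,b in(("top0","t2"),("scene0","s2")):
    d=cv2.absdiff(cv2.imread(f"pics/{a}.png"),cv2.imread(f"pics/{b}.png")).max(2)>50
    k,l,st,_=cv2.connectedComponentsWithStats(d.astype('uint8'));print(a,[s.tolist() for s in st[1:] if s[4]>25])
E
```

```text
time: 20.72
ee_pos: [0.4065, 0.1108, 0.2962]
tcp_rot: [179.9, 0.0, 100.3]
wrist_force: [0.1, 0.1, 0.8]
opening: -0.0
grasp_force: 0.0
T -0.06 [450, 453, 253, 261, 268, 274, 353, 420, 401, 375, 384, 418, 422]
T 0.06 [465, 298, 260, 274, 275, 246, 367, 427, 420, 407, 411, 428, 429]
S -0.06 [415, 396, 382, 377, 387, 363, 334, 358, 348, 329, 351, 359, 363]
S 0.06 [386, 391, 390, 380, 397, 388, 356, 361, 364, 359, 360, 373, 372]
T [261.14622091 228.71460522] 261.0747663551402 229.45794392523365 107
S [365.8091452 236.8731611] 366.7674418604651 237.80620155038758 129
top0 [[229, 131, 15, 18, 186], [185, 143, 125, 107, 7764], [405, 203, 20, 20, 202], [398, 218, 27, 20, 166], [393, 242, 15, 4, 38], [129, 248, 179, 152, 8920], [244, 359, 20, 6, 39], [90, 367, 60, 33, 1366], [206, 375, 33, 5, 64], [8, 383, 48, 17, 446], [313, 389, 13, 6, 28], [184, 390, 22, 5, 76]]
scene0 [[378, 0, 124, 187, 10429], [458, 0, 40, 23, 475], [632, 0, 8, 9, 47], [553, 14, 19, 10, 66], [631, 15, 9, 18, 101], [538, 86, 10, 6, 41], [464, 98, 16, 21, 181], [543, 100, 10, 14, 71], [565, 110, 18, 5, 45], [460, 116, 8, 14, 70], [306, 125, 11, 14, 59], [290, 138, 12, 14, 102], [304, 140, 12, 13, 95], [535, 143, 42, 27, 568], [477, 169, 33, 13, 284], [566, 172, 44, 17, 357], [399, 177, 133, 78, 4372], [535, 186, 105, 182, 9451], [298, 207, 102, 105, 4310], [285, 230, 11, 18, 41], [325, 232, 11, 13, 42], [287, 264, 19, 17, 178], [323, 295, 7, 10, 29], [351, 317, 16, 9, 73]]
```

The knob is where a shut lid puts it, within 1 px in both views, and only the tin, stand, lid and arm areas changed. The arm touches nothing, so I'm handing in.

```bash
python3 -c "
from workcell import bot
print(bot.job_done())"
```

```text
the job is handed in; nothing more can be done
None
```

The tin stands upright on the pad, about 2 mm off centre when measured just before shutting, with the other two tins still in their row; the lid is shut and the job is handed in at about 21 s, with no verdict shown.

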